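# Sort the swapped kitchen things back onto their own coasters

## Task

The jar, the mustard bottle, the pepper mill and the kitchen timer have all ended up on each other's coasters. Set each one upright in the middle of the coaster of its own colour: the red-lidded jar on red, the yellow bottle on yellow, the black mill on black, the white timer on white; the bare cork mat is free for parking one on the way. Tip nothing over, and leave the teal tin where it stands.

Things in the scene. Friction and masses are not known exactly. Their poses are not given: they have to be found in the camera images.
- jar: Loose peanut-butter jar with a red screw lid, round, 100 mm high: body about 60 mm across, lid 65 mm across from 88 mm to 99 mm up. About 0.44 kg. Origin: centre of its underside; z up its axis.
- bottle: Loose yellow mustard squeeze bottle with a pale label band, round, 140 mm high: straight body 54 mm across up to 104 mm, then a 37 mm collar and a pointed yellow spout. About 0.3 kg. Origin: centre of its underside; z up its axis.
- mill: Loose black pepper mill, plain upright cylinder 44 mm across and 144 mm high. About 0.21 kg. Origin: centre of its underside; z up its axis.
- timer: Loose white wind-up kitchen timer with a black band, round, 62 mm high: base 60 mm across up to 26 mm, dial 56 mm across from there to 49 mm (fixed, does not turn), then a 25 mm knob. About 0.14 kg. Origin: centre of its underside; z up its axis.
- coaster_red: Fixed round coaster, 110 mm across and 10 mm thick: light wood rim with a flat red top, 98 mm across. Origin: centre of its underside; z up. Its top, where a thing stands, is 10 mm above the origin.
- coaster_yellow: Fixed round coaster, 110 mm across and 10 mm thick: light wood rim with a flat yellow top, 98 mm across. Origin: centre of its underside; z up. Its top, where a thing stands, is 10 mm above the origin.
- coaster_black: Fixed round coaster, 110 mm across and 10 mm thick: light wood rim with a flat black top, 98 mm across. Origin: centre of its underside; z up. Its top, where a thing stands, is 10 mm above the origin.
- coaster_white: Fixed round coaster, 110 mm across and 10 mm thick: light wood rim with a flat white top, 98 mm across. Origin: centre of its underside; z up. Its top, where a thing stands, is 10 mm above the origin.
- cork_mat: Fixed round mat of bare cork, 110 mm across and 10 mm thick, empty at the start: a free spot. Origin: centre of its underside.
- tin: Loose closed food tin with a teal label, 75 mm across, 58 mm high, standing on the worktop among the coasters; not to be moved. Origin: centre of its underside.
There are look-alikes about, which are no part of the job. There is more than one size of the mill; the one meant has the size given above.

How it is judged (in metres and radians):
At the end, for the whole second after the job is handed in: Jar on the red, bottle on the yellow, mill on the black and timer on the white coaster: each upright (within 0.08 rad), standing on the coaster's top, its axis within 15 mm of the coaster's centre, released and at rest; the tin within 30 mm of where it started (horizontal distance between jar and coaster_red below 0.015 m and z of jar in the frame of coaster_red between 0.006 and 0.014 m and angle between each of jar, bottle, mill, timer's own z axis and vertical below 0.08 rad and linear speed of each of jar, bottle, mill, timer below 0.02 m/s and angular speed of each of jar, bottle, mill, timer below 0.2 rad/s and horizontal distance between bottle and coaster_yellow below 0.015 m and z of bottle in the frame of coaster_yellow between 0.006 and 0.014 m and horizontal distance between mill and coaster_black below 0.015 m and z of mill in the frame of coaster_black between 0.006 and 0.014 m and horizontal distance between timer and coaster_white below 0.015 m and z of timer in the frame of coaster_white between 0.006 and 0.014 m and distance of tin from where it was at the start of the episode below 0.03 m); the robot touches nothing.
It fails at once if the jar, bottle, mill, timer or tin is tipped over (angle between any of jar, bottle, mill, timer, tin's own z axis and vertical above 0.7 rad).
It fails at once if the tin is shoved away (distance of tin from where it was at the start of the episode above 0.03 m).
It also fails if it takes over 136 s, if anything falls off the work surface, if the arm or the gripper's body presses on something with over 40 N, if the wrist force passes 120 N, or if a joint passes its speed limit or range.

## Robot

A 6-joint arm with a two-finger parallel gripper is mounted at the origin on a cart in front of the work surface, level with it; the furniture and walls round the work are solid. World frame = base frame: x ahead of the robot, y to its left, z up, the work surface at z = 0. Lengths are in mm, angles in rad, forces in N, time in s.
With the tool pointing down it reaches from about 350 to 975 mm from the base axis. Payload 7.1 kg.
Tool frame: the origin (TCP) lies midway between the tips of the shut fingers; the grasp point (between the pads) lies 19 mm behind it; z points along the fingers, y is the line along which they close (so a half turn about z gives the same grasp; the last joint's range is limited). The gripper opens to 88 mm and grips with 3 to 60 N. Pads are 20 mm wide; open, the fingers measure 115 mm over their backs; the gripper's body (75 mm by 178 mm) begins 61 mm behind the grasp point.
Start: joints at [1.192, 0.423, 1.63, -0, 1.089, -0.019], TCP at [220.022, 584.974, 222.675] pointing down, gripper open.
Joint ranges: [-3, 3], [-0.9, 2.11], [0.09, 2.58], [-1.31, 4.45], [0.11, 2.69], [-2.54, 2.54]. Speed limits (rad/s): [2.39, 2.39, 3.01, 3.14, 3.14, 3.14].

## Interface

Orientations are given as a rotation vector (axis times angle).
In Python, from workcell import status, eyes, ticket gives the robot as it stands.
- The arm moves only by the shell command python3 -m jog 'ROWS' [OPENING]. ROWS is a JSON list of rows, 1 to 5 of them, each of 6 numbers: dx, dy, dz in a scale on which 1.0 is 200 mm, then a rotation vector rx, ry, rz in parts of the range, where 1.0 means 60 degrees; each row shifts and turns the commanded pose from where the row before left it, along the tool's axes as they then stand; what a row does not reach is not made up. A row lasts 1/12 s, in which the tool goes at most 41.7 mm and 0.125 rad, less where a joint would pass 70% of its speed; a pose out of reach is approached as far as the arm can. OPENING is the finger opening in mm, set as the command begins (- or left out keeps the last). The fingers move at their own pace and stop on an object; the grip force is fixed at half the most. Time passes only in rows, so rows that do not move let the fingers close. It prints the time, the measured TCP pose, the force, the opening and the grip force at its end. Input that does not fit is refused with a message, and nothing moves.
- status.get_obs(): the state, without advancing time (a new reading comes with each control period).
- eyes.get_image(name): name is "scene" or "top" or "wrist"; returns a dict with "img" (384x512x3 uint8, red, green, blue), "range_z" (384x512 float32, mm along the optical axis (not along the pixel's ray), 0 where there is no reading), "fx", "fy", "cx", "cy" (pixels), "k1" (the pictures are not rectified: a ray, as slopes to the right and down, at radius r is drawn at 1 + k1 r^2 times it, then the intrinsics apply), "R" (3x3) and "t" (3): a world point X has camera coordinates R X + t. Camera axes: x right, y down, z forward; pixel columns grow to the right and rows downward; lengths in mm; the calibration is good to about 2 mm. A picture is of the moment at which its call begins.
- ticket.close_job(): hands the job in; it is judged then, once.
The state is a dict: "t": time; "qpos": joint angles; "qvel": joint speeds; "joint_torque": joint torques, N m; "ee_pos": TCP position; "orientation": TCP orientation; "ft_force": force on the tool from outside, world axes, zero at the start; "moment": the same for the moment, N m; "width": finger opening in mm; "grasp_force": force on a finger pad.
Only numpy, scipy, OpenCV 4.12 (cv2) and the standard library are available. Lean on these libraries where they do the work, as an engineer would, in place of code of your own. Each camera call takes 0.05 s, during which the arm holds its last target. There are 200 camera calls.

## Working session

There is one attempt and no reset: what is moved stays moved. The work goes in short steps, Python scripts to look and compute and a shell command to move; the robot and the scene stay as the last step left them, time stands still between calls to the robot, and variables do not carry over. Pictures are saved under pics/ and viewed, at most 14 in all, crops included, and the job is handed in when it is done.

```bash
mkdir -p pics
cat > h.py <<'E'
import numpy as np, cv2, sys
from workcell import status, eyes, ticket
def snap(n,f):
    d=eyes.get_image(n); np.savez(f'pics/{f}.npz',**d); cv2.imwrite(f'pics/{f}.png',d['img'][:,:,::-1]); return d
def load(f): return dict(np.load(f'pics/{f}.npz'))
def world(d,u,v,z=None):
    """pixel -> world by depth, or by intersecting plane z"""
    K=np.array([[d['fx'],0,d['cx']],[0,d['fy'],d['cy']],[0,0,1]],float)
    p=cv2.undistortPoints(np.array([[[u,v]]],float),K,np.array([d['k1'],0,0,0],float))[0,0]
    r=np.array([p[0],p[1],1.]);R=d['R'];t=d['t']
    c=-R.T@t; w=R.T@r
    s=float(d['range_z'][int(round(v)),int(round(u))]) if z is None else (z-c[2])/w[2]
    return c+s*w
E
python3 - <<'E'
from h import *
print(status.get_obs())
a=snap('top','top0');b=snap('scene','scene0')
print(a['R'],a['t'],a['fx'],-a['R'].T@a['t'],-b['R'].T@b['t'])
E
```

```text
{'t': 0.0, 'qpos': array([ 1.19198171e+00,  4.23855335e-01,  1.63071091e+00,  8.23436052e-06,
        1.08858147e+00, -1.90030574e-02]), 'qvel': array([ 0.00034309, -0.00013495,  0.00223502, -0.00016912,  0.00087382,
        0.00013358]), 'joint_torque': array([-1.89569248e-03, -5.44590175e+01, -2.73678982e+01,  6.42907410e-02,
        2.23574118e-02, -7.05519483e-05]), 'ee_pos': array([219.82675893, 584.45856996, 221.88443013]), 'orientation': array([-5.62096248e-01, -3.09057777e+00,  2.39202394e-03]), 'ft_force': array([-0.44881508,  0.50250201,  0.17650076]), 'moment': array([ 0.00342119,  0.02519726, -0.00785801]), 'grasp_force': 0.0, 'width': 87.89149901195026}
[[ 0.0238002  -0.99971459  0.00207319]
 [-0.97765905 -0.02370825 -0.20885569]
 [ 0.20884523  0.00294393 -0.97794427]] [ 49.11840441 476.95883206 918.30085873] 356.7064291622528 [273.35134077  57.70882889 997.56079907] [  60.78326074 -459.34914389  850.54584915]
```

View pics/top0.png

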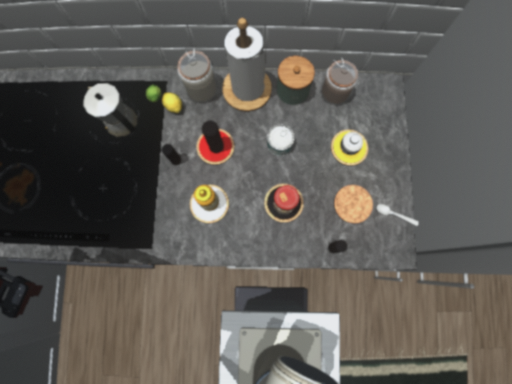

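View pics/scene0.png

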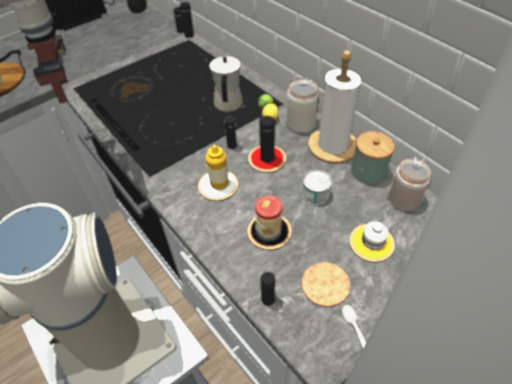

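The top view shows my mill candidates: the tall one on red at (213,138), and small look-alikes at (172,154) and (338,246). The jar is on black (285,200), the bottle on white (207,200), the timer on yellow (351,146), the tin at (281,139) and the cork mat at (353,204). The canisters at the back are not part of the job. Next is a rectified close-up at coaster height.

```bash
cat > ortho.py <<'E'
from h import *
def ortho(d,z,x0=350,x1=720,y0=-240,y1=290,s=1.5):
    ys=np.arange(y1,y0,-1/s);xs=np.arange(x1,x0,-1/s)
    Y,X=np.meshgrid(ys,xs);P=np.stack([X,Y,np.full_like(X,z)],-1).reshape(-1,3)
    K=np.array([[d['fx'],0,d['cx']],[0,d['fy'],d['cy']],[0,0,1]],float)
    p,_=cv2.projectPoints(P,cv2.Rodrigues(d['R'])[0],d['t'].astype(float),K,np.array([float(d['k1']),0,0,0]))
    m=p.reshape(X.shape+(2,)).astype(np.float32)
    return cv2.remap(d['img'][:,:,::-1].copy(),m[...,0],m[...,1],cv2.INTER_CUBIC)
def cloud(d):
    K=np.array([[d['fx'],0,d['cx']],[0,d['fy'],d['cy']],[0,0,1]],float)
    h,w=d['range_z'].shape;U,V=np.meshgrid(np.arange(w),np.arange(h))
    p=cv2.undistortPoints(np.stack([U,V],-1).reshape(-1,1,2).astype(float),K,np.array([float(d['k1']),0,0,0]))[:,0]
    z=d['range_z'].reshape(-1,1);c=np.hstack([p*z,z]);return ((c-d['t'])@d['R']).reshape(h,w,3)
E
python3 - <<'E'
from ortho import *
for n in('top','scene'):
    d=load(n+'0');cv2.imwrite(f'pics/o_{n}.png',ortho(d,10))
    W=cloud(d)
    for nm,(u,v) in dict(mill=(213,138),m2=(172,154),m3=(338,246),jar=(285,200),bottle=(207,200),timer=(351,146),tin=(281,139),cork=(353,204)).items():
        c=world(load('top0'),u,v,10)
        P=W.reshape(-1,3);q=P[(np.hypot(P[:,0]-c[0],P[:,1]-c[1])<65)&(P[:,2]>20)&(P[:,2]<260)]
        if len(q)<5: print(n,nm,'none',c.round());continue
        zt=np.percentile(q[:,2],97);q2=q[q[:,2]>zt-8]
        mid=(q2.max(0)+q2.min(0))/2
        print(n,nm,'top',zt.round(1),'med',np.median(q2,0).round(1),'mid',mid.round(1),'ext',np.ptp(q2,axis=0).round(0),len(q2))
E
```

```text
top mill top 156.2 med [608.5 193.4 153.8] mid [609.6 193.7 153.4] ext [44. 39.  9.] 209
top m2 top 105.9 med [567.6 311.7 103.5] mid [567.8 310.1 103.7] ext [29. 30. 11.] 109
top m3 top 106.6 med [ 326.7 -143.9  103.6] mid [ 325.9 -143.7  103.5] ext [28. 31.  9.] 120
top jar top 112.4 med [444.6  -4.1 109.4] mid [445.2  -4.1 109.7] ext [63. 61. 10.] 488
top bottle top 147.2 med [443.4 203.5 145.6] mid [443.9 204.2 146. ] ext [15. 14. 13.] 38
top timer top 73.2 med [ 621.4 -194.5   71.9] mid [ 622.8 -195.1   72.8] ext [24. 20. 11.] 51
top tin top 59.5 med [625.9  10.3  55.6] mid [625.5  10.4  56.8] ext [74. 73. 10.] 544
top cork none [ 448. -201.   10.]
scene mill top 156.3 med [607.1 189.8 154.5] mid [608.7 191.3 153.2] ext [42. 40. 10.] 156
scene m2 top 106.3 med [567.1 308.9 104.8] mid [568.3 309.2 102.9] ext [29. 30.  9.] 73
scene m3 top 105.8 med [ 323.8 -144.7  103.4] mid [ 325.1 -144.2  102.7] ext [29. 29.  9.] 165
scene jar top 111.5 med [444.2  -7.9 109.3] mid [444.9  -6.6 108.3] ext [63. 64. 10.] 497
scene bottle top 142.2 med [444.1 201.2 139.9] mid [445.  202.6 143. ] ext [32. 32. 17.] 63
scene timer top 72.7 med [ 617.9 -197.3   71.4] mid [ 620.4 -196.9   70.6] ext [22. 22. 11.] 71
scene tin top 59.4 med [625.6   7.6  55.8] mid [626.5   8.7  57.3] ext [77. 75. 12.] 518
scene cork none [ 448. -201.   10.]
```

View pics/o_top.png

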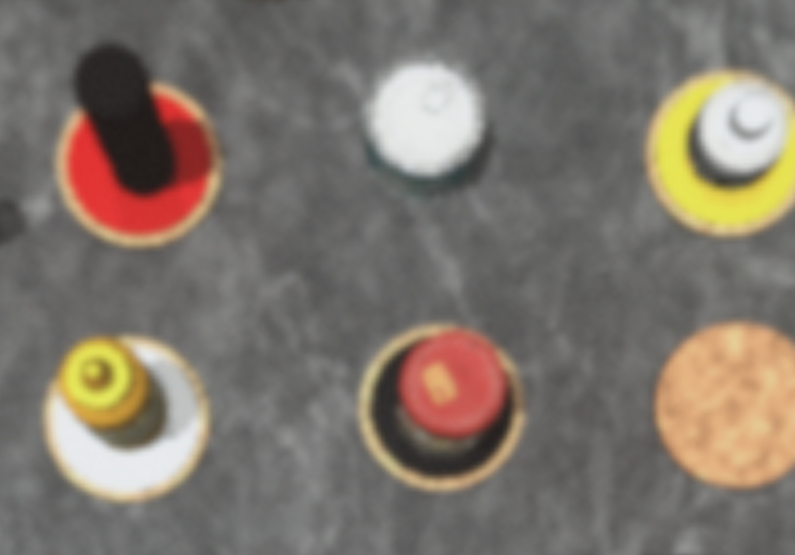

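View pics/o_scene.png

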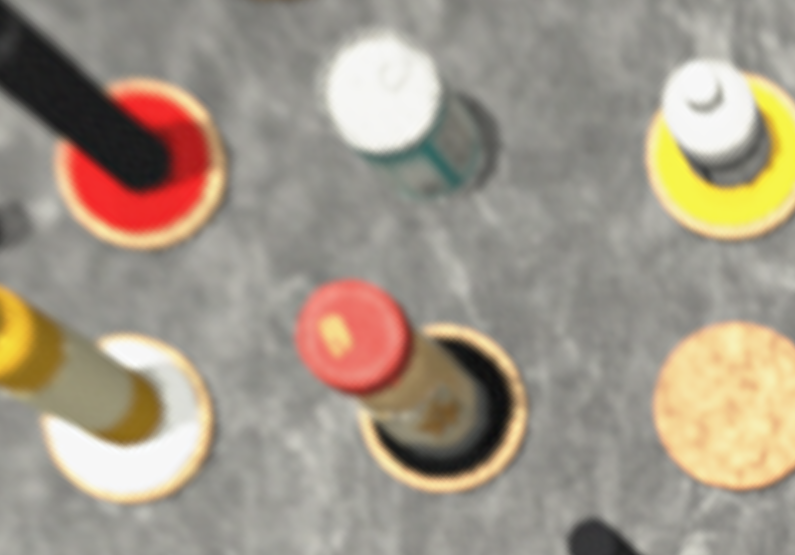

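Both rectified views agree: the circle centres give red (611,196.5), white (441.5,205), black (448.7,-5), yellow (617.5,-196.5) and cork (449.7,-202). The black mill on red tops out at 156 mm, so it is 144 mm tall plus the coaster. The other two are about 105 mm. First I turn to square yaw and go above the jar.

Units first: shifts go in shares of 200 mm and turns go in shares of 60 degrees. So -0.121 rad / 1.0472 = -0.1155.

```bash
python3 -m jog '[[0, 0, 0, 0, 0, -0.1146], [0, 0, 0, 0, 0, -0.1146], [0, 0, 0, 0, 0, -0.1155]]' 88
python3 -m jog '[[-0.075, -0.1, 0, 0, 0, 0], [-0.075, -0.2, 0, 0, 0, 0], [-0.075, -0.19, 0, 0, 0, 0], [-0.075, -0.19, 0, 0, 0, 0], [-0.075, -0.19, 0, 0, 0, 0]]'
python3 -m jog '[[-0.075, -0.19, 0, 0, 0, 0], [-0.075, -0.19, 0, 0, 0, 0], [-0.075, -0.19, 0, 0, 0, 0], [-0.075, -0.19, 0, 0, 0, 0], [-0.075, -0.19, 0, 0, 0, 0]]'
python3 -m jog '[[-0.075, -0.19, 0, 0, 0, 0], [-0.075, -0.19, 0, 0, 0, 0], [-0.075, -0.19, 0, 0, 0, 0], [-0.075, -0.19, 0, 0, 0, 0], [-0.075, -0.19, 0, 0, 0, 0]]'
python3 -m jog '[[0, -0.1, 0, 0, 0, 0], [0, 0, 0, 0, 0, 0], [0, 0, 0, 0, 0, 0]]'
```

```text
t: 0.35
ee_pos: [219.9, 584.7, 222.2]
orientation: [0.011, -3.141, 0.001]
ft_force: [-0.0, -0.2, -0.3]
width: 87.7
grasp_force: 0.0
t: 0.77
ee_pos: [294.9, 410.2, 222.3]
orientation: [0.003, -3.141, 0.001]
ft_force: [0.7, -0.3, 0.4]
width: 87.8
grasp_force: 0.0
t: 1.18
ee_pos: [370.2, 220.2, 222.6]
orientation: [-0.003, 3.142, -0.0]
ft_force: [1.2, 0.6, -0.3]
width: 87.3
grasp_force: 0.0
t: 1.6
ee_pos: [445.4, 30.2, 222.7]
orientation: [-0.002, 3.142, 0.0]
ft_force: [1.0, 0.5, 0.1]
width: 87.9
grasp_force: 0.0
t: 1.85
ee_pos: [445.1, 11.4, 222.4]
orientation: [-0.003, -3.141, -0.0]
ft_force: [0.3, 0.2, -0.8]
width: 87.7
grasp_force: 0.0
```

In the tool's units: 22 mm / 200 = 0.11, -8 mm / 200 = -0.04.

```bash
python3 -m jog '[[0, -0.04, 0.11, 0, 0, 0], [0, -0.04, 0.11, 0, 0, 0], [0, 0, 0.11, 0, 0, 0], [0, 0, 0.11, 0, 0, 0]]'
python3 -m jog '[[0, 0, 0.11, 0, 0, 0], [0, 0, 0.11, 0, 0, 0], [0, 0, 0.11, 0, 0, 0], [0, 0, 0.11, 0, 0, 0], [0, 0, 0, 0, 0, 0]]'
python3 -m jog '[[0, 0, 0, 0, 0, 0], [0, 0, 0, 0, 0, 0], [0, 0, 0, 0, 0, 0], [0, 0, 0, 0, 0, 0], [0, 0, 0, 0, 0, 0]]' 50
python3 -m jog '[[0, 0, 0, 0, 0, 0], [0, 0, 0, 0, 0, 0], [0, 0, 0, 0, 0, 0], [0, 0, 0, 0, 0, 0]]' 50
```

```text
t: 2.18
ee_pos: [445.1, -2.7, 133.9]
orientation: [-0.003, 3.141, 0.0]
ft_force: [0.4, 0.5, 0.1]
width: 87.3
grasp_force: 0.0
t: 2.6
ee_pos: [442.7, -2.3, 43.8]
orientation: [0.005, -3.135, -0.001]
ft_force: [-0.6, 0.4, -1.1]
width: 87.6
grasp_force: 0.0
t: 3.02
ee_pos: [446.4, -3.8, 47.9]
orientation: [-0.002, 3.139, -0.0]
ft_force: [-0.5, -1.0, 6.2]
width: 63.5
grasp_force: 29.9
t: 3.35
ee_pos: [446.5, -3.9, 47.9]
orientation: [-0.001, 3.139, 0.0]
ft_force: [-0.4, -0.5, 7.6]
width: 63.9
grasp_force: 29.9
```

Run:
```python
from h import *
a=snap('scene','s1')['img'][120:300,180:420,::-1]
b=snap('wrist','w1')['img'][:,:,::-1]
cv2.imwrite('pics/j1.png',np.hstack([cv2.resize(a,(480,360),interpolation=2),cv2.resize(b,(320,240),interpolation=2).repeat(1,0) if 0 else cv2.copyMakeBorder(cv2.resize(b,(320,240)),0,120,0,0,0)]))
```

```text
(no output)
```

View pics/j1.png

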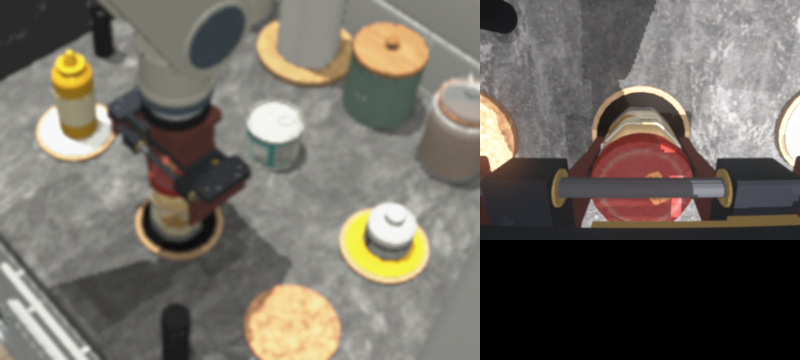

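The scene shows the fingers round the jar on black at (180,195), with the lid between them. The wrist view shows it centred at (640,175). I'll try a small lift.

In the tool's units: -8 mm / 200 = -0.04, -4 mm / 200 = -0.02.

```bash
python3 -m jog '[[0, 0, -0.02, 0, 0, 0], [0, 0, -0.04, 0, 0, 0], [0, 0, -0.04, 0, 0, 0], [0, 0, 0, 0, 0, 0], [0, 0, 0, 0, 0, 0]]'
python3 - <<'E'
from ortho import *
d=snap('top','t2');P=cloud(d).reshape(-1,3)
print(status.get_obs()['moment'])
d=snap('scene','s2');cv2.imwrite('pics/j2.png',cv2.resize(d['img'][170:270,210:330,::-1],(720,600),interpolation=2))
E
```

```text
t: 3.87
ee_pos: [445.8, -3.8, 67.4]
orientation: [-0.002, 3.14, -0.0]
ft_force: [-0.1, -0.3, -4.1]
width: 63.6
grasp_force: 30.0
[ 0.03564429 -0.00159108  0.00571111]
```

View pics/j2.png

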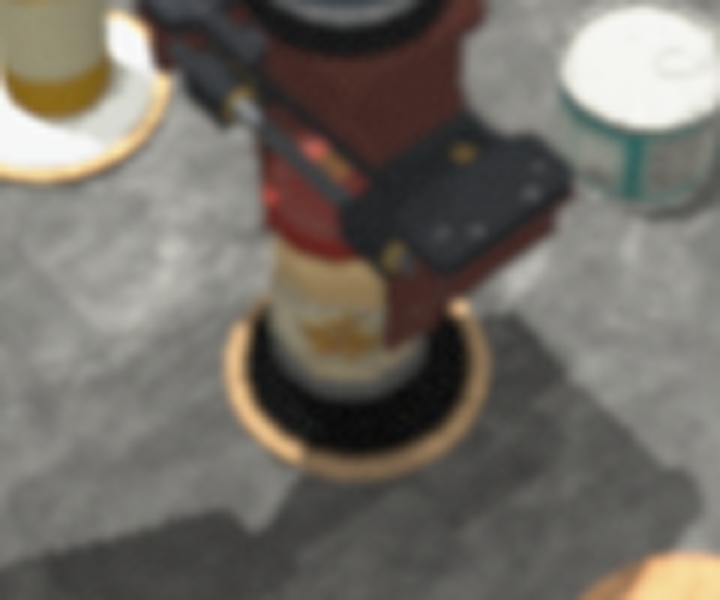

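The jar is hanging upright from the gripper, clear of black at (355,380). I'm carrying it to the cork mat.

In the tool's units: -20 mm / 200 = -0.1, -8 mm / 200 = -0.04.

```bash
python3 -m jog '[[-0.005, -0.04, -0.025, 0, 0, 0], [-0.005, -0.1, -0.025, 0, 0, 0], [-0.005, -0.1, 0, 0, 0, 0], [-0.005, -0.1, 0, 0, 0, 0], [0, -0.1, 0, 0, 0, 0]]'
python3 -m jog '[[0, -0.1, 0, 0, 0, 0], [0, -0.1, 0, 0, 0, 0], [0, -0.1, 0, 0, 0, 0], [0, -0.1, 0, 0, 0, 0], [0, -0.08, 0, 0, 0, 0]]'
python3 -m jog '[[0, -0.05, 0, 0, 0, 0], [0, -0.02, 0, 0, 0, 0], [0, 0, 0, 0, 0, 0], [0, 0, 0.04, 0, 0, 0], [0, 0, 0.04, 0, 0, 0]]'
python3 -m jog '[[0, 0, 0.03, 0, 0, 0], [0, 0, 0.02, 0, 0, 0], [0, 0, 0.01, 0, 0, 0], [0, 0, 0.01, 0, 0, 0], [0, 0, 0, 0, 0, 0]]'
```

```text
t: 4.38
ee_pos: [449.5, -93.1, 76.8]
orientation: [0.003, -3.142, 0.0]
ft_force: [0.8, -0.4, -4.5]
width: 63.8
grasp_force: 30.0
t: 4.8
ee_pos: [449.3, -189.6, 76.7]
orientation: [0.001, -3.141, 0.0]
ft_force: [0.4, -0.2, -3.5]
width: 63.9
grasp_force: 30.0
t: 5.22
ee_pos: [449.7, -201.2, 60.3]
orientation: [-0.003, 3.141, -0.0]
ft_force: [0.1, -0.2, -4.2]
width: 63.5
grasp_force: 30.0
t: 5.63
ee_pos: [450.1, -201.7, 47.6]
orientation: [-0.003, 3.141, -0.0]
ft_force: [-3.6, 0.1, 10.0]
width: 63.8
grasp_force: 29.9
```

In the tool's units: -40 mm / 200 = -0.2, -30 mm / 200 = -0.15.

```bash
python3 -m jog '[[0, 0, 0, 0, 0, 0], [0, 0, 0, 0, 0, 0], [0, 0, 0, 0, 0, 0], [0, 0, 0, 0, 0, 0], [0, 0, 0, 0, 0, 0]]' 88
python3 -m jog '[[0, 0, -0.05, 0, 0, 0], [0, 0, -0.15, 0, 0, 0], [0, 0, -0.2, 0, 0, 0], [0, 0, -0.2, 0, 0, 0], [0, 0, -0.15, 0, 0, 0]]'
python3 -m jog '[[-0.055, 0.12, 0, 0, 0, 0], [-0.08, 0.2, 0, 0, 0, 0], [-0.08, 0.2, 0, 0, 0, 0], [-0.08, 0.2, 0, 0, 0, 0], [-0.08, 0.2, 0, 0, 0, 0]]'
python3 -m jog '[[-0.08, 0.2, 0, 0, 0, 0], [-0.08, 0.2, 0, 0, 0, 0], [-0.08, 0.2, 0, 0, 0, 0], [-0.08, 0.2, 0, 0, 0, 0], [-0.06, 0.15, 0, 0, 0, 0]]'
python3 -m jog '[[-0.04, 0.1, 0, 0, 0, 0], [0, 0, 0, 0, 0, 0], [0, 0, 0, 0, 0, 0]]'
python3 - <<'E'
from ortho import *
d=snap('top','t3');P=cloud(d).reshape(-1,3)
q=P[(np.hypot(P[:,0]-450,P[:,1]+202)<60)&(P[:,2]>102)&(P[:,2]<130)]
print('jar',(q.max(0)+q.min(0))/2,np.median(q,0),len(q))
E
```

```text
t: 6.05
ee_pos: [449.7, -201.7, 46.7]
orientation: [-0.002, 3.141, -0.0]
ft_force: [0.0, 0.3, 0.0]
width: 87.7
grasp_force: 0.0
t: 6.47
ee_pos: [450.0, -202.0, 200.2]
orientation: [-0.002, 3.139, -0.002]
ft_force: [0.3, -0.1, -0.0]
width: 88.1
grasp_force: 0.0
t: 6.88
ee_pos: [522.6, -21.2, 197.7]
orientation: [-0.001, 3.141, -0.0]
ft_force: [0.5, -1.1, 0.3]
width: 87.8
grasp_force: 0.0
t: 7.3
ee_pos: [596.6, 165.0, 197.6]
orientation: [-0.004, 3.141, 0.001]
ft_force: [-0.9, -0.2, -0.5]
width: 88.0
grasp_force: 0.0
t: 7.55
ee_pos: [603.7, 182.8, 196.9]
orientation: [0.005, -3.141, 0.0]
ft_force: [-0.1, -0.8, 0.3]
width: 88.0
grasp_force: 0.0
jar [ 447.33078172 -202.5076637   108.5066284 ] [ 446.96219383 -201.21039416  108.91340401] 477
```

In the tool's units: 20 mm / 200 = 0.1, 10 mm / 200 = 0.05.

```bash
python3 -m jog '[[-0.025, 0.05, 0.05, 0, 0, 0], [0, 0, 0.1, 0, 0, 0], [0, 0, 0.1, 0, 0, 0], [0, 0, 0.1, 0, 0, 0], [0, 0, 0.1, 0, 0, 0]]'
python3 -m jog '[[0, 0, 0.07, 0, 0, 0], [0, 0, 0.025, 0, 0, 0], [0, 0, 0, 0, 0, 0], [0, 0, 0, 0, 0, 0]]'
python3 -m jog '[[0, 0, 0, 0, 0, 0], [0, 0, 0, 0, 0, 0], [0, 0, 0, 0, 0, 0], [0, 0, 0, 0, 0, 0], [0, 0, 0, 0, 0, 0]]' 35
python3 -m jog '[[0, 0, 0, 0, 0, 0], [0, 0, 0, 0, 0, 0], [0, 0, 0, 0, 0, 0], [0, 0, 0, 0, 0, 0]]'
```

```text
t: 8.02
ee_pos: [608.7, 191.0, 105.5]
orientation: [-0.001, -3.141, 0.0]
ft_force: [-0.4, -0.6, -0.4]
width: 87.9
grasp_force: 0.0
t: 8.35
ee_pos: [609.3, 191.7, 88.0]
orientation: [-0.001, 3.141, 0.0]
ft_force: [-0.3, -0.2, 0.3]
width: 87.8
grasp_force: 0.0
t: 8.77
ee_pos: [609.1, 192.0, 88.2]
orientation: [-0.002, 3.141, 0.0]
ft_force: [0.3, 0.7, -1.0]
width: 58.2
grasp_force: 0.0
t: 9.1
ee_pos: [609.0, 192.0, 87.8]
orientation: [-0.002, 3.142, 0.0]
ft_force: [-1.0, 1.4, 1.6]
width: 43.0
grasp_force: 30.0
```

In the tool's units: -20 mm / 200 = -0.1, -14 mm / 200 = -0.07.

```bash
python3 -m jog '[[0, 0, -0.03, 0, 0, 0], [0, 0, -0.07, 0, 0, 0], [0, 0, -0.1, 0, 0, 0], [0, 0, -0.1, 0, 0, 0], [0, 0, -0.05, 0, 0, 0]]'
python3 -m jog '[[0.04, -0.05, 0, 0, 0, 0], [0.08, -0.1, 0, 0, 0, 0], [0.08, -0.1, 0, 0, 0, 0], [0.08, -0.1, 0, 0, 0, 0], [0.08, -0.1, 0, 0, 0, 0]]'
python3 -m jog '[[0.08, -0.1, 0, 0, 0, 0], [0.08, -0.1, 0, 0, 0, 0], [0.08, -0.1, 0, 0, 0, 0], [0.08, -0.1, 0, 0, 0, 0], [0.08, -0.085, 0, 0, 0, 0]]'
python3 -m jog '[[0.04, -0.05, 0, 0, 0, 0], [0, 0, 0, 0, 0, 0], [0, 0, 0, 0, 0, 0]]'
```

```text
t: 9.52
ee_pos: [610.1, 192.3, 161.0]
orientation: [-0.002, 3.138, 0.002]
ft_force: [1.6, 0.4, -1.2]
width: 43.7
grasp_force: 30.0
t: 9.93
ee_pos: [534.7, 100.4, 156.8]
orientation: [0.002, -3.14, 0.001]
ft_force: [-0.2, -1.0, -0.9]
width: 43.5
grasp_force: 30.0
t: 10.35
ee_pos: [454.7, 3.3, 157.0]
orientation: [0.002, -3.14, 0.0]
ft_force: [0.0, -1.0, -1.5]
width: 43.4
grasp_force: 30.0
t: 10.6
ee_pos: [449.0, -5.6, 157.6]
orientation: [0.001, 3.141, 0.0]
ft_force: [0.4, 0.2, -1.5]
width: 43.2
grasp_force: 30.0
```

In the tool's units: 16 mm / 200 = 0.08, 14 mm / 200 = 0.07.

```bash
python3 -m jog '[[0, 0, 0.04, 0, 0, 0], [0, 0, 0.08, 0, 0, 0], [0, 0, 0.08, 0, 0, 0], [0, 0, 0.07, 0, 0, 0], [0, 0, 0.04, 0, 0, 0]]'
python3 -m jog '[[0, 0, 0.015, 0, 0, 0], [0, 0, 0.01, 0, 0, 0], [0, 0, 0.01, 0, 0, 0], [0, 0, 0.005, 0, 0, 0], [0, 0, 0, 0, 0, 0]]'
python3 -m jog '[[0, 0, 0, 0, 0, 0], [0, 0, 0, 0, 0, 0], [0, 0, 0, 0, 0, 0], [0, 0, 0, 0, 0, 0], [0, 0, 0, 0, 0, 0]]' 88
python3 -m jog '[[0, 0, -0.025, 0, 0, 0], [0, 0, -0.1, 0, 0, 0], [0, 0, -0.15, 0, 0, 0], [0, 0, -0.15, 0, 0, 0], [0, 0, -0.075, 0, 0, 0]]'
python3 -m jog '[[0, -0.1, 0, 0, 0, 0], [0, -0.2, 0, 0, 0, 0], [0, -0.2, 0, 0, 0, 0], [0, -0.2, 0, 0, 0, 0], [0, -0.15, 0, 0, 0, 0]]'
python3 -m jog '[[0.005, -0.1, 0, 0, 0, 0], [0.005, -0.035, 0, 0, 0, 0], [0, 0, 0, 0, 0, 0]]'
python3 - <<'E'
from ortho import *
d=snap('top','t4');P=cloud(d).reshape(-1,3)
q=P[(np.hypot(P[:,0]-450,P[:,1]+5)<50)&(P[:,2]>146)&(P[:,2]<165)]
print('mill',(q.max(0)+q.min(0))/2,np.median(q,0),len(q))
E
```

```text
t: 11.02
ee_pos: [449.2, -4.5, 93.8]
orientation: [0.004, -3.14, -0.0]
ft_force: [-0.2, -0.4, -3.2]
width: 43.1
grasp_force: 30.0
t: 11.43
ee_pos: [449.6, -5.2, 88.0]
orientation: [-0.002, 3.141, -0.0]
ft_force: [-0.1, 0.6, -1.8]
width: 43.4
grasp_force: 30.0
t: 11.85
ee_pos: [449.3, -5.3, 87.9]
orientation: [-0.002, 3.141, -0.0]
ft_force: [-0.0, 0.0, -0.1]
width: 73.0
grasp_force: 0.0
t: 12.27
ee_pos: [450.4, -5.3, 190.9]
orientation: [-0.002, 3.138, -0.0]
ft_force: [1.1, 0.2, -0.6]
width: 87.7
grasp_force: 0.0
t: 12.68
ee_pos: [449.3, -177.8, 188.4]
orientation: [-0.001, 3.14, -0.001]
ft_force: [1.2, 1.2, 0.3]
width: 87.8
grasp_force: 0.0
t: 12.93
ee_pos: [447.1, -203.5, 187.9]
orientation: [0.002, 3.141, -0.0]
ft_force: [-0.4, -0.3, -0.7]
width: 87.8
grasp_force: 0.0
mill [450.66566072  -4.69641026 153.10189324] [448.87263617  -3.30056966 153.69556273] 251
```

The mill stands at (450,-5), within 2 mm of black's centre. Now the jar from cork to red.

In the tool's units: 24 mm / 200 = 0.12, 12 mm / 200 = 0.06.

```bash
python3 -m jog '[[0, 0.005, 0.06, 0, 0, 0], [0, 0, 0.12, 0, 0, 0], [0, 0, 0.12, 0, 0, 0], [0, 0, 0.12, 0, 0, 0], [0, 0, 0.12, 0, 0, 0]]'
python3 -m jog '[[0, 0, 0.1, 0, 0, 0], [0, 0, 0.045, 0, 0, 0], [0, 0, 0.015, 0, 0, 0], [0, 0, 0, 0, 0, 0], [0, 0, 0, 0, 0, 0]]'
python3 -m jog '[[0, 0, 0, 0, 0, 0], [0, 0, 0, 0, 0, 0], [0, 0, 0, 0, 0, 0], [0, 0, 0, 0, 0, 0], [0, 0, 0, 0, 0, 0]]' 50
python3 -m jog '[[0, 0, 0, 0, 0, 0], [0, 0, 0, 0, 0, 0], [0, 0, 0, 0, 0, 0]]'
```

```text
t: 13.4
ee_pos: [447.5, -199.6, 79.0]
orientation: [-0.005, 3.141, 0.0]
ft_force: [0.3, -1.0, -1.3]
width: 87.8
grasp_force: 0.0
t: 13.82
ee_pos: [448.0, -201.0, 48.5]
orientation: [-0.003, 3.141, -0.001]
ft_force: [0.2, -1.3, -0.5]
width: 87.6
grasp_force: 0.0
t: 14.23
ee_pos: [448.0, -201.7, 48.3]
orientation: [-0.002, 3.14, -0.001]
ft_force: [-0.0, -1.3, 4.5]
width: 63.5
grasp_force: 30.0
t: 14.48
ee_pos: [448.0, -201.7, 48.3]
orientation: [-0.002, 3.14, -0.001]
ft_force: [-0.7, -1.1, 6.8]
width: 63.6
grasp_force: 30.0
```

In the tool's units: -34 mm / 200 = -0.17, -24 mm / 200 = -0.12.

```bash
python3 -m jog '[[0, 0, -0.03, 0, 0, 0], [0, 0, -0.12, 0, 0, 0], [0, 0, -0.17, 0, 0, 0], [0, 0, -0.17, 0, 0, 0], [0, 0, -0.17, 0, 0, 0]]'
python3 -m jog '[[0, 0, -0.1, 0, 0, 0], [0, 0, -0.04, 0, 0, 0], [-0.0225, 0.055, 0, 0, 0, 0], [-0.045, 0.11, 0, 0, 0, 0], [-0.045, 0.11, 0, 0, 0, 0]]'
python3 -m jog '[[-0.045, 0.11, 0, 0, 0, 0], [-0.045, 0.11, 0, 0, 0, 0], [-0.045, 0.11, 0, 0, 0, 0], [-0.045, 0.11, 0, 0, 0, 0], [-0.045, 0.11, 0, 0, 0, 0]]'
python3 -m jog '[[-0.045, 0.11, 0, 0, 0, 0], [-0.045, 0.11, 0, 0, 0, 0], [-0.045, 0.11, 0, 0, 0, 0], [-0.045, 0.11, 0, 0, 0, 0], [-0.045, 0.11, 0, 0, 0, 0]]'
python3 -m jog '[[-0.045, 0.11, 0, 0, 0, 0], [-0.045, 0.11, 0, 0, 0, 0], [-0.045, 0.11, 0, 0, 0, 0], [-0.045, 0.11, 0, 0, 0, 0], [-0.045, 0.11, 0, 0, 0, 0]]'
python3 -m jog '[[-0.03, 0.065, 0, 0, 0, 0], [0, 0, 0, 0, 0, 0], [0, 0, 0, 0, 0, 0]]'
```

```text
t: 14.9
ee_pos: [446.0, -200.6, 180.4]
orientation: [0.002, -3.139, -0.002]
ft_force: [0.3, 0.5, -5.3]
width: 63.8
grasp_force: 30.0
t: 15.32
ee_pos: [468.6, -145.1, 206.0]
orientation: [-0.001, -3.139, -0.002]
ft_force: [0.6, -0.2, -4.4]
width: 63.6
grasp_force: 30.0
t: 15.73
ee_pos: [513.3, -34.2, 205.3]
orientation: [0.002, -3.137, -0.001]
ft_force: [0.9, -0.7, -5.1]
width: 63.4
grasp_force: 30.0
t: 16.15
ee_pos: [558.0, 75.6, 204.9]
orientation: [0.002, -3.137, 0.001]
ft_force: [-0.4, -0.2, -5.0]
width: 63.9
grasp_force: 30.0
t: 16.57
ee_pos: [602.8, 185.4, 204.5]
orientation: [0.002, -3.137, 0.002]
ft_force: [-0.1, -0.5, -3.4]
width: 63.3
grasp_force: 30.0
t: 16.82
ee_pos: [609.2, 197.3, 205.6]
orientation: [0.004, -3.138, 0.002]
ft_force: [0.2, 0.4, -4.7]
width: 64.1
grasp_force: 30.0
```

In the tool's units: 30 mm / 200 = 0.15, 25 mm / 200 = 0.125.

```bash
python3 -m jog '[[-0.01, 0, 0.05, 0, 0, 0], [0, 0, 0.125, 0, 0, 0], [0, 0, 0.15, 0, 0, 0], [0, 0, 0.15, 0, 0, 0], [0, 0, 0.125, 0, 0, 0]]'
python3 -m jog '[[0, 0, 0.09, 0, 0, 0], [0, 0, 0.045, 0, 0, 0], [0, 0, 0.02, 0, 0, 0], [0, 0, 0, 0, 0, 0], [0, 0, 0, 0, 0, 0]]'
```

```text
t: 17.23
ee_pos: [611.0, 195.2, 85.0]
orientation: [-0.0, -3.139, 0.001]
ft_force: [-0.1, -0.6, -4.7]
width: 63.7
grasp_force: 30.0
t: 17.65
ee_pos: [613.1, 196.7, 57.5]
orientation: [-0.001, 3.14, 0.0]
ft_force: [-0.1, -0.1, -4.1]
width: 63.5
grasp_force: 30.0
```

In the tool's units: 5 mm / 200 = 0.025, 3 mm / 200 = 0.015.

```bash
python3 -m jog '[[0.005, 0, 0.025, 0, 0, 0], [0, 0, 0.015, 0, 0, 0], [0, 0, 0.005, 0, 0, 0], [0, 0, 0.005, 0, 0, 0], [0, 0, 0, 0, 0, 0]]'
```

```text
t: 18.07
ee_pos: [612.5, 197.0, 48.4]
orientation: [-0.002, 3.139, 0.001]
ft_force: [-1.9, -1.5, 5.7]
width: 63.5
grasp_force: 30.0
```

```bash
python3 -m jog '[[0, 0, 0, 0, 0, 0], [0, 0, 0, 0, 0, 0], [0, 0, 0, 0, 0, 0], [0, 0, 0, 0, 0, 0], [0, 0, 0, 0, 0, 0]]' 88
python3 -m jog '[[0, 0, -0.04, 0, 0, 0], [0, 0, -0.14, 0, 0, 0], [0, 0, -0.19, 0, 0, 0], [0, 0, -0.19, 0, 0, 0], [0, 0, -0.19, 0, 0, 0]]'
python3 -m jog '[[0.05, 0, 0, 0, 0, 0], [0.15, 0, 0, 0, 0, 0], [0.18, 0.01, 0, 0, 0, 0], [0.18, 0.01, 0, 0, 0, 0], [0.15, 0.01, 0, 0, 0, 0]]'
python3 -m jog '[[0.09, 0, 0, 0, 0, 0], [0.045, 0, 0, 0, 0, 0], [0, 0, 0, 0, 0, 0], [0, 0, 0, 0, 0, 0]]'
python3 - <<'E'
from ortho import *
d=snap('top','t5');P=cloud(d).reshape(-1,3)
q=P[(np.hypot(P[:,0]-611,P[:,1]-196)<60)&(P[:,2]>102)&(P[:,2]<125)]
print('jar',(q.max(0)+q.min(0))/2,np.median(q,0),len(q),q.max(0)-q.min(0))
E
```

```text
t: 18.48
ee_pos: [611.5, 197.0, 46.8]
orientation: [-0.002, 3.141, 0.0]
ft_force: [0.1, 0.2, 0.2]
width: 87.4
grasp_force: 0.0
t: 18.9
ee_pos: [611.0, 196.8, 198.6]
orientation: [0.002, -3.141, 0.0]
ft_force: [0.8, 0.1, -0.2]
width: 88.1
grasp_force: 0.0
t: 19.32
ee_pos: [467.0, 202.4, 196.8]
orientation: [0.001, -3.141, 0.0]
ft_force: [-0.4, 0.7, 0.6]
width: 88.2
grasp_force: 0.0
t: 19.65
ee_pos: [443.4, 203.1, 197.3]
orientation: [-0.003, 3.14, 0.001]
ft_force: [0.9, 0.3, 0.0]
width: 88.0
grasp_force: 0.0
jar [611.3830883  192.15436451 108.94987135] [612.67365214 190.31192474 109.46105711] 332 [64.15030648 51.78449604 13.23220099]
```

In the tool's units: 28 mm / 200 = 0.14, 25 mm / 200 = 0.125.

```bash
python3 -m jog '[[0, 0, 0.05, 0, 0, 0], [0, 0, 0.125, 0, 0, 0], [0, 0, 0.14, 0, 0, 0], [0, 0, 0.125, 0, 0, 0], [0, 0, 0.09, 0, 0, 0]]'
python3 -m jog '[[0, 0, 0.045, 0, 0, 0], [0, 0, 0.02, 0, 0, 0], [0, 0, 0, 0, 0, 0], [0, 0, 0, 0, 0, 0]]'
python3 -m jog '[[0, 0, 0, 0, 0, 0], [0, 0, 0, 0, 0, 0], [0, 0, 0, 0, 0, 0], [0, 0, 0, 0, 0, 0], [0, 0, 0, 0, 0, 0]]' 44
python3 -m jog '[[0, 0, 0, 0, 0, 0], [0, 0, 0, 0, 0, 0], [0, 0, 0, 0, 0, 0], [0, 0, 0, 0, 0, 0]]'
```

```text
t: 20.12
ee_pos: [442.4, 202.2, 87.9]
orientation: [0.001, -3.14, 0.001]
ft_force: [-0.3, 0.2, -0.2]
width: 87.9
grasp_force: 0.0
t: 20.45
ee_pos: [443.1, 202.9, 78.0]
orientation: [-0.002, 3.141, 0.0]
ft_force: [0.1, 0.5, 0.1]
width: 88.0
grasp_force: 0.0
t: 20.87
ee_pos: [442.6, 202.8, 78.1]
orientation: [-0.002, 3.141, 0.001]
ft_force: [0.4, -1.2, 0.2]
width: 58.3
grasp_force: 0.0
t: 21.2
ee_pos: [442.7, 202.9, 78.0]
orientation: [-0.002, 3.141, 0.001]
ft_force: [-0.2, 1.4, 5.4]
width: 53.6
grasp_force: 30.0
```

In the tool's units: -36 mm / 200 = -0.18, -34 mm / 200 = -0.17.

```bash
python3 -m jog '[[0, 0, -0.04, 0, 0, 0], [0, 0, -0.12, 0, 0, 0], [0, 0, -0.17, 0, 0, 0], [0, 0, -0.18, 0, 0, 0], [0, 0, -0.17, 0, 0, 0]]'
python3 -m jog '[[0, 0, -0.11, 0, 0, 0], [0, 0, -0.04, 0, 0, 0], [-0.005, -0.06, 0, 0, 0, 0], [-0.005, -0.11, 0, 0, 0, 0], [-0.005, -0.11, 0, 0, 0, 0]]'
python3 -m jog '[[-0.005, -0.11, 0, 0, 0, 0], [-0.005, -0.11, 0, 0, 0, 0], [-0.005, -0.11, 0, 0, 0, 0], [-0.005, -0.11, 0, 0, 0, 0], [0, -0.11, 0, 0, 0, 0]]'
python3 -m jog '[[0, -0.11, 0, 0, 0, 0], [0, -0.11, 0, 0, 0, 0], [0, -0.11, 0, 0, 0, 0], [0, -0.11, 0, 0, 0, 0], [0, -0.11, 0, 0, 0, 0]]'
python3 -m jog '[[0, -0.11, 0, 0, 0, 0], [0, -0.11, 0, 0, 0, 0], [0, -0.11, 0, 0, 0, 0], [0, -0.11, 0, 0, 0, 0], [0, -0.11, 0, 0, 0, 0]]'
python3 -m jog '[[0, -0.06, 0, 0, 0, 0], [0, -0.035, 0, 0, 0, 0], [0, 0, 0, 0, 0, 0], [0, 0, 0, 0, 0, 0]]'
```

```text
t: 21.62
ee_pos: [441.3, 202.1, 214.9]
orientation: [0.002, -3.139, 0.002]
ft_force: [1.4, -0.3, -3.5]
width: 53.2
grasp_force: 30.0
t: 22.03
ee_pos: [443.9, 145.4, 241.8]
orientation: [0.005, -3.138, 0.002]
ft_force: [-0.5, 0.2, -4.1]
width: 53.4
grasp_force: 30.0
t: 22.45
ee_pos: [447.8, 34.9, 241.3]
orientation: [0.002, -3.137, 0.001]
ft_force: [-0.3, 0.2, -3.1]
width: 53.6
grasp_force: 30.0
t: 22.87
ee_pos: [447.6, -74.7, 241.3]
orientation: [0.002, -3.137, -0.001]
ft_force: [0.4, 0.6, -2.7]
width: 53.6
grasp_force: 30.0
t: 23.28
ee_pos: [447.7, -184.3, 241.2]
orientation: [0.002, -3.137, -0.003]
ft_force: [0.1, 1.0, -4.1]
width: 53.7
grasp_force: 30.0
t: 23.62
ee_pos: [449.2, -201.8, 242.8]
orientation: [0.001, -3.14, -0.002]
ft_force: [0.1, -0.2, -4.0]
width: 53.7
grasp_force: 30.0
```

Lower 164.5 onto the cork, release, rise and go towards the timer (621,-196).

In the tool's units: 32 mm / 200 = 0.16, 26 mm / 200 = 0.13.

```bash
python3 -m jog '[[0, 0, 0.05, 0, 0, 0], [0, 0, 0.125, 0, 0, 0], [0, 0, 0.16, 0, 0, 0], [0, 0, 0.16, 0, 0, 0], [0, 0, 0.13, 0, 0, 0]]'
python3 -m jog '[[0, 0, 0.09, 0, 0, 0], [0, 0, 0.045, 0, 0, 0], [0, 0, 0.02, 0, 0, 0], [0, 0, 0, 0, 0, 0], [0, 0, 0.02, 0, 0, 0]]'
python3 -m jog '[[0, 0, 0.01, 0, 0, 0], [0, 0, 0.01, 0, 0, 0], [0, 0, 0.005, 0, 0, 0], [0, 0, 0, 0, 0, 0]]'
```

```text
t: 24.03
ee_pos: [449.1, -200.8, 116.5]
orientation: [0.004, -3.141, -0.001]
ft_force: [-0.2, 0.5, -3.2]
width: 53.4
grasp_force: 30.0
t: 24.45
ee_pos: [451.0, -202.5, 84.7]
orientation: [-0.003, 3.139, -0.002]
ft_force: [0.2, -1.0, -2.9]
width: 53.6
grasp_force: 30.0
t: 24.78
ee_pos: [450.0, -202.4, 78.9]
orientation: [-0.002, 3.141, -0.0]
ft_force: [-0.8, 0.2, -3.5]
width: 53.5
grasp_force: 30.0
```

In the tool's units: 0.8 mm / 200 = 0.004, 0.6 mm / 200 = 0.003.

```bash
python3 -m jog '[[0, 0, 0.004, 0, 0, 0], [0, 0, 0.003, 0, 0, 0], [0, 0, 0, 0, 0, 0]]'
python3 -m jog '[[0, 0, 0, 0, 0, 0], [0, 0, 0, 0, 0, 0], [0, 0, 0, 0, 0, 0], [0, 0, 0, 0, 0, 0], [0, 0, 0, 0, 0, 0]]' 88
python3 -m jog '[[0, 0, 0, 0, 0, 0], [0, 0, -0.05, 0, 0, 0], [0, 0, -0.15, 0, 0, 0], [0, 0, -0.2, 0, 0, 0], [0, 0, -0.2, 0, 0, 0]]'
python3 -m jog '[[-0.05, 0, 0, 0, 0, 0], [-0.15, 0, 0, 0, 0, 0], [-0.18, 0.01, 0, 0, 0, 0], [-0.18, 0.01, 0, 0, 0, 0], [-0.15, 0.01, 0, 0, 0, 0]]'
python3 -m jog '[[-0.1, 0, 0, 0, 0, 0], [-0.045, 0, 0, 0, 0, 0], [0, 0, 0, 0, 0, 0], [0, 0, 0, 0, 0, 0]]'
python3 - <<'E'
from ortho import *
d=snap('top','t6');P=cloud(d).reshape(-1,3)
def m(x,y,r,a,b):
    q=P[(np.hypot(P[:,0]-x,P[:,1]-y)<r)&(P[:,2]>a)&(P[:,2]<b)]
    print((q.max(0)+q.min(0))/2,np.median(q,0),len(q),q.max(0)-q.min(0))
m(611,196,60,102,125);m(450,-202,50,135,165);m(626,9,60,50,70)
E
```

```text
t: 25.03
ee_pos: [450.3, -202.4, 78.0]
orientation: [-0.002, 3.141, -0.0]
ft_force: [-2.3, 0.6, 3.9]
width: 53.8
grasp_force: 30.0
t: 25.45
ee_pos: [450.0, -202.4, 77.3]
orientation: [-0.002, 3.141, -0.0]
ft_force: [-0.5, 0.2, 0.0]
width: 83.3
grasp_force: 0.0
t: 25.87
ee_pos: [449.0, -201.8, 198.6]
orientation: [0.002, -3.139, -0.002]
ft_force: [0.6, 0.2, 0.1]
width: 87.6
grasp_force: 0.0
t: 26.28
ee_pos: [594.2, -196.0, 198.0]
orientation: [-0.002, 3.14, -0.001]
ft_force: [0.4, 0.1, 0.5]
width: 88.1
grasp_force: 0.0
t: 26.62
ee_pos: [620.0, -195.9, 196.8]
orientation: [0.002, -3.14, -0.0]
ft_force: [-0.1, -0.6, -0.2]
width: 87.6
grasp_force: 0.0
[611.22862537 195.65852785 108.39926863] [609.55759242 196.26409409 109.33974506] 431 [64.93914122 59.32581015 12.15414058]Traceback (most recent call last):
  File "<stdin>", line 6, in <module>
  File "<stdin>", line 5, in m
    return umr_maximum(a, axis, None, out, keepdims, initial, where)
ValueError: zero-size array to reduction operation maximum which has no identity
```

Jar centred on red. Descending on the timer's dial.

In the tool's units: 30 mm / 200 = 0.15, 26 mm / 200 = 0.13.

```bash
python3 -m jog '[[0, 0, 0.05, 0, 0, 0], [0, 0, 0.125, 0, 0, 0], [0, 0, 0.15, 0, 0, 0], [0, 0, 0.15, 0, 0, 0], [0, 0, 0.13, 0, 0, 0]]'
python3 -m jog '[[0, 0, 0.09, 0, 0, 0], [0, 0, 0.045, 0, 0, 0], [0, 0, 0.02, 0, 0, 0], [0, 0, 0, 0, 0, 0], [0, 0, 0.02, 0, 0, 0]]'
python3 -m jog '[[0, 0, 0, 0, 0, 0], [0, 0, 0, 0, 0, 0], [0, 0, 0, 0, 0, 0], [0, 0, 0, 0, 0, 0], [0, 0, 0, 0, 0, 0]]' 46
python3 -m jog '[[0, 0, 0, 0, 0, 0], [0, 0, 0, 0, 0, 0], [0, 0, 0, 0, 0, 0], [0, 0, 0, 0, 0, 0]]'
python3 - <<'E'
from h import *
d=snap('scene','s7');cv2.imwrite('pics/j7.png',cv2.resize(d['img'][130:330,280:480,::-1],(600,600),interpolation=2))
E
```

```text
t: 27.08
ee_pos: [619.0, -196.1, 74.4]
orientation: [0.001, -3.14, -0.001]
ft_force: [0.2, -0.0, 0.9]
width: 87.9
grasp_force: 0.0
t: 27.5
ee_pos: [621.8, -196.6, 42.8]
orientation: [-0.002, 3.139, -0.001]
ft_force: [1.2, 0.6, 0.6]
width: 88.1
grasp_force: 0.0
t: 27.92
ee_pos: [621.2, -196.1, 41.8]
orientation: [-0.002, 3.141, -0.0]
ft_force: [-0.3, 0.1, -0.6]
width: 57.9
grasp_force: 0.0
t: 28.25
ee_pos: [621.1, -196.2, 41.6]
orientation: [-0.002, 3.141, -0.0]
ft_force: [-0.8, -0.7, 2.2]
width: 53.9
grasp_force: 28.9
```

View pics/j7.png

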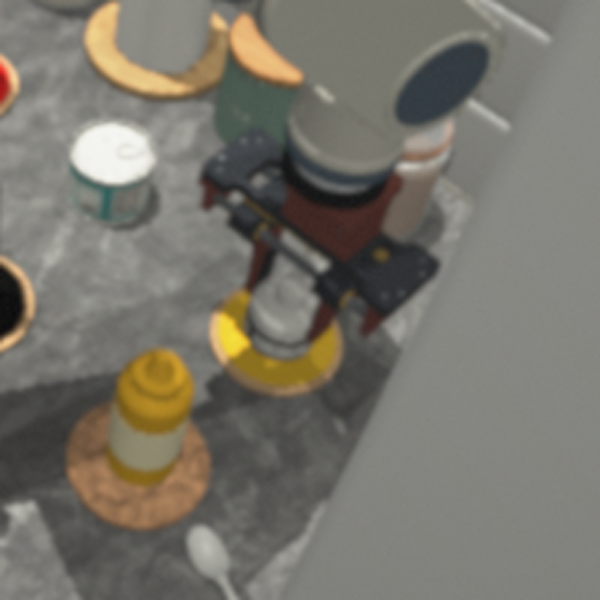

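The bottle stands upright on cork (150,420), and the timer is held by its dial over yellow (285,310). Lifting and carrying it to white.

In the tool's units: -34 mm / 200 = -0.17, -24 mm / 200 = -0.12.

```bash
python3 -m jog '[[0, 0, -0.03, 0, 0, 0], [0, 0, -0.12, 0, 0, 0], [0, 0, -0.17, 0, 0, 0], [0, 0, -0.17, 0, 0, 0], [0, 0, -0.17, 0, 0, 0]]'
python3 -m jog '[[0, 0, -0.1, 0, 0, 0], [0, 0, -0.04, 0, 0, 0], [0.03, 0.055, 0, 0, 0, 0], [0.05, 0.11, 0, 0, 0, 0], [0.05, 0.11, 0, 0, 0, 0]]'
python3 -m jog '[[0.05, 0.11, 0, 0, 0, 0], [0.05, 0.11, 0, 0, 0, 0], [0.05, 0.11, 0, 0, 0, 0], [0.05, 0.11, 0, 0, 0, 0], [0.05, 0.11, 0, 0, 0, 0]]'
python3 -m jog '[[0.05, 0.11, 0, 0, 0, 0], [0.05, 0.11, 0, 0, 0, 0], [0.05, 0.11, 0, 0, 0, 0], [0.05, 0.11, 0, 0, 0, 0], [0.05, 0.11, 0, 0, 0, 0]]'
python3 -m jog '[[0.05, 0.11, 0, 0, 0, 0], [0.05, 0.11, 0, 0, 0, 0], [0.05, 0.11, 0, 0, 0, 0], [0.05, 0.11, 0, 0, 0, 0], [0.05, 0.11, 0, 0, 0, 0]]'
python3 -m jog '[[0.018, 0.08, 0, 0, 0, 0], [0, 0, 0, 0, 0, 0], [0, 0, 0, 0, 0, 0], [0, 0, 0, 0, 0, 0]]'
```

```text
t: 28.72
ee_pos: [620.1, -195.6, 174.2]
orientation: [0.002, -3.14, -0.001]
ft_force: [0.6, -0.6, -2.0]
width: 54.3
grasp_force: 28.6
t: 29.13
ee_pos: [592.7, -139.9, 199.0]
orientation: [-0.0, -3.138, -0.002]
ft_force: [-0.1, 1.2, -1.8]
width: 54.0
grasp_force: 28.6
t: 29.55
ee_pos: [541.8, -29.4, 198.8]
orientation: [0.002, -3.137, -0.001]
ft_force: [0.2, 0.3, -2.1]
width: 54.0
grasp_force: 28.6
t: 29.97
ee_pos: [491.5, 80.0, 199.0]
orientation: [0.002, -3.137, 0.001]
ft_force: [-0.5, 1.4, -1.4]
width: 54.1
grasp_force: 28.6
t: 30.38
ee_pos: [441.4, 189.4, 199.1]
orientation: [0.002, -3.137, 0.002]
ft_force: [0.6, 0.6, -1.1]
width: 54.3
grasp_force: 28.6
t: 30.72
ee_pos: [439.7, 204.1, 200.1]
orientation: [0.003, -3.139, 0.002]
ft_force: [-0.3, 0.1, -0.8]
width: 54.3
grasp_force: 28.6
```

In the tool's units: 30 mm / 200 = 0.15, 25 mm / 200 = 0.125.

```bash
python3 -m jog '[[-0.005, 0.005, 0.05, 0, 0, 0], [0, 0, 0.125, 0, 0, 0], [0, 0, 0.15, 0, 0, 0], [0, 0, 0.15, 0, 0, 0], [0, 0, 0.125, 0, 0, 0]]'
python3 -m jog '[[0, 0, 0.09, 0, 0, 0], [0, 0, 0.045, 0, 0, 0], [0, 0, 0.02, 0, 0, 0], [0, 0, 0, 0, 0, 0], [0, 0, 0, 0, 0, 0]]'
```

```text
t: 31.13
ee_pos: [441.3, 204.5, 78.9]
orientation: [-0.001, -3.141, 0.001]
ft_force: [-0.5, 0.7, -1.5]
width: 54.1
grasp_force: 28.6
t: 31.55
ee_pos: [442.4, 205.6, 50.7]
orientation: [-0.001, 3.141, 0.0]
ft_force: [0.2, 0.5, -1.6]
width: 54.0
grasp_force: 28.6
```

In the tool's units: 5 mm / 200 = 0.025, 2.5 mm / 200 = 0.0125.

```bash
python3 -m jog '[[0, 0, 0.025, 0, 0, 0], [0, 0, 0.0125, 0, 0, 0], [0, 0, 0.005, 0, 0, 0], [0, 0, 0.004, 0, 0, 0], [0, 0, 0, 0, 0, 0]]'
```

```text
t: 31.97
ee_pos: [442.0, 205.9, 41.6]
orientation: [-0.002, 3.141, 0.0]
ft_force: [-0.6, -0.0, 3.9]
width: 54.3
grasp_force: 28.9
```

Units first: shifts go in shares of 200 mm and turns go in shares of 60 degrees. So -40 mm / 200 = -0.2, -38 mm / 200 = -0.19.

```bash
python3 -m jog '[[0, 0, 0, 0, 0, 0], [0, 0, 0, 0, 0, 0], [0, 0, 0, 0, 0, 0], [0, 0, 0, 0, 0, 0], [0, 0, 0, 0, 0, 0]]' 88
python3 -m jog '[[0, 0, -0.04, 0, 0, 0], [0, 0, -0.14, 0, 0, 0], [0, 0, -0.19, 0, 0, 0], [0, 0, -0.2, 0, 0, 0], [0, 0, -0.18, 0, 0, 0]]'
python3 -m jog '[[0, 0, -0.05, 0, 0, 0], [0, 0, 0, 0, 0, 0]]'
python3 - <<'E'
from ortho import *
for n in('top','scene'):
    d=snap(n,n+'8');P=cloud(d).reshape(-1,3)
    for x,y,r,a,b in((450,-202,40,85,114),(450,-202,40,130,165),(441,205,40,64,90),(450,-5,40,148,165)):
        q=P[(np.hypot(P[:,0]-x,P[:,1]-y)<r)&(P[:,2]>a)&(P[:,2]<b)]
        if len(q):print(n,(q.max(0)+q.min(0))/2,np.median(q,0),len(q),q.max(0)-q.min(0))
E
```

```text
t: 32.38
ee_pos: [441.8, 205.7, 41.0]
orientation: [-0.002, 3.142, 0.0]
ft_force: [0.5, 0.6, -0.1]
width: 84.0
grasp_force: 0.0
t: 32.8
ee_pos: [441.5, 205.6, 193.4]
orientation: [-0.002, 3.141, 0.0]
ft_force: [0.4, 0.1, -0.3]
width: 87.8
grasp_force: 0.0
t: 32.97
ee_pos: [443.7, 206.5, 204.5]
orientation: [-0.002, 3.135, 0.004]
ft_force: [0.0, -0.7, -0.2]
width: 87.8
grasp_force: 0.0
top [ 451.77853262 -199.42831249   99.49876641] [ 438.23194673 -181.08201937  101.18669541] 94 [51.63481636 48.97637927 28.91292545]
top [ 452.79129086 -201.21503338  141.10759051] [ 451.03345603 -198.19526401  133.02620494] 156 [35.90369348 34.01797421 22.14059549]
top [450.68574291  -4.60897032 153.15894677] [448.76757209  -3.30908803 153.71668935] 251 [42.80283853 41.61058561 10.28047739]
scene [ 449.61070533 -202.55276076   99.60517398] [ 431.4235968  -215.20176202   99.66003037] 195 [49.710377   49.65875514 28.58751796]
scene [ 451.66484788 -200.06015052  142.26988067] [ 448.05149575 -203.29416333  133.03380653] 212 [38.83560205 36.53130469 24.31460111]
scene [441.7910945  206.58279731  70.08947042] [440.35003471 204.43319115  72.4056618 ] 63 [25.39814574 23.43161076 11.28207449]
scene [449.56039552  -4.87099705 152.51246075] [448.04936733  -7.89896963 153.86875505] 241 [42.35143276 43.71145784  8.52159728]
```

In the tool's units: -38 mm / 200 = -0.19, -20 mm / 200 = -0.1.

```bash
python3 -m jog '[[-0.005, -0.1, 0, 0, 0, 0], [-0.005, -0.19, 0, 0, 0, 0], [-0.005, -0.19, 0, 0, 0, 0], [-0.005, -0.19, 0, 0, 0, 0], [-0.005, -0.19, 0, 0, 0, 0]]'
python3 -m jog '[[-0.005, -0.19, 0, 0, 0, 0], [-0.005, -0.19, 0, 0, 0, 0], [-0.005, -0.19, 0, 0, 0, 0], [-0.005, -0.19, 0, 0, 0, 0], [0, -0.19, 0, 0, 0, 0]]'
python3 -m jog '[[0, -0.15, 0, 0, 0, 0], [0, -0.075, 0, 0, 0, 0], [0, 0, 0, 0, 0, 0], [0, 0, 0, 0, 0, 0]]'
```

```text
t: 33.48
ee_pos: [445.1, 32.2, 198.7]
orientation: [0.003, -3.137, 0.0]
ft_force: [0.3, -0.2, -0.2]
width: 87.5
grasp_force: 0.0
t: 33.9
ee_pos: [449.5, -157.7, 198.6]
orientation: [0.002, -3.137, -0.003]
ft_force: [0.9, -0.8, -0.6]
width: 87.9
grasp_force: 0.0
t: 34.23
ee_pos: [449.9, -201.2, 198.8]
orientation: [-0.001, -3.138, -0.003]
ft_force: [0.2, 0.4, -0.3]
width: 87.5
grasp_force: 0.0
```

Down 121 to 78 and grip.

In the tool's units: 28 mm / 200 = 0.14, 25 mm / 200 = 0.125.

```bash
python3 -m jog '[[0, 0, 0.05, 0, 0, 0], [0, 0, 0.125, 0, 0, 0], [0, 0, 0.14, 0, 0, 0], [0, 0, 0.125, 0, 0, 0], [0, 0, 0.09, 0, 0, 0]]'
python3 -m jog '[[0, 0, 0.045, 0, 0, 0], [0, 0, 0.02, 0, 0, 0], [0, 0, 0.005, 0, 0, 0], [0, 0, 0, 0, 0, 0]]'
python3 -m jog '[[0, 0, 0, 0, 0, 0], [0, 0, 0, 0, 0, 0], [0, 0, 0, 0, 0, 0], [0, 0, 0, 0, 0, 0], [0, 0, 0, 0, 0, 0]]' 44
python3 -m jog '[[0, 0, 0, 0, 0, 0], [0, 0, 0, 0, 0, 0], [0, 0, 0, 0, 0, 0], [0, 0, 0, 0, 0, 0]]'
```

```text
t: 34.65
ee_pos: [449.7, -199.0, 92.0]
orientation: [0.005, -3.138, -0.003]
ft_force: [-0.1, -0.1, -0.7]
width: 87.8
grasp_force: 0.0
t: 34.98
ee_pos: [451.6, -200.9, 81.2]
orientation: [-0.003, 3.141, -0.0]
ft_force: [0.8, -0.4, -0.1]
width: 87.8
grasp_force: 0.0
t: 35.4
ee_pos: [451.5, -201.4, 81.4]
orientation: [-0.002, 3.141, -0.001]
ft_force: [0.2, 0.6, -0.5]
width: 57.8
grasp_force: 0.0
t: 35.73
ee_pos: [451.5, -201.5, 81.3]
orientation: [-0.002, 3.141, -0.001]
ft_force: [-1.2, -0.7, 4.9]
width: 53.8
grasp_force: 30.0
```

In the tool's units: -14 mm / 200 = -0.07, -13 mm / 200 = -0.065.

```bash
python3 -m jog '[[0, 0, -0.025, 0, 0, 0], [0, 0, -0.065, 0, 0, 0], [0, 0, -0.07, 0, 0, 0], [0, 0, -0.04, 0, 0, 0], [-0.04, 0, 0, 0, 0, 0]]'
python3 -m jog '[[-0.09, 0.005, 0, 0, 0, 0], [-0.1, 0.005, 0, 0, 0, 0], [-0.1, 0.005, 0, 0, 0, 0], [-0.1, 0.005, 0, 0, 0, 0], [-0.1, 0.005, 0, 0, 0, 0]]'
python3 -m jog '[[-0.1, 0, 0, 0, 0, 0], [-0.09, 0, 0, 0, 0, 0], [-0.06, 0, 0, 0, 0, 0], [-0.04, 0, 0, 0, 0, 0], [-0.01, 0, 0, 0, 0, 0]]'
python3 -m jog '[[0, 0, 0, 0, 0, 0], [0, 0, 0.025, 0, 0, 0], [0, 0, 0.06, 0, 0, 0], [0, 0, 0.05, 0, 0, 0], [0, 0, 0.025, 0, 0, 0]]'
python3 -m jog '[[0, 0, 0, 0, 0, 0], [0, 0, 0, 0, 0, 0]]'
```

```text
t: 36.15
ee_pos: [458.8, -201.2, 122.0]
orientation: [-0.001, 3.141, -0.0]
ft_force: [-1.0, -0.5, -4.3]
width: 53.3
grasp_force: 30.0
t: 36.57
ee_pos: [558.2, -195.7, 120.0]
orientation: [0.002, -3.141, -0.001]
ft_force: [-0.0, -0.1, -3.9]
width: 53.7
grasp_force: 30.0
t: 36.98
ee_pos: [618.4, -195.8, 120.0]
orientation: [0.003, -3.141, -0.0]
ft_force: [0.6, 0.0, -3.5]
width: 53.3
grasp_force: 30.0
t: 37.4
ee_pos: [615.6, -195.7, 86.7]
orientation: [0.001, -3.139, -0.002]
ft_force: [-0.3, -1.7, -3.1]
width: 53.7
grasp_force: 30.0
t: 37.57
ee_pos: [616.7, -196.0, 88.2]
orientation: [0.002, -3.14, -0.001]
ft_force: [-0.1, -0.3, -3.4]
width: 53.4
grasp_force: 30.0
```

In the tool's units: 3 mm / 200 = 0.015, 2 mm / 200 = 0.01.

```bash
python3 -m jog '[[-0.0025, 0, 0.015, 0, 0, 0], [0, 0, 0.01, 0, 0, 0], [0, 0, 0.0075, 0, 0, 0], [0, 0, 0.004, 0, 0, 0], [0, 0, 0, 0, 0, 0]]'
```

```text
t: 37.98
ee_pos: [617.8, -196.0, 81.6]
orientation: [0.002, -3.142, -0.0]
ft_force: [0.1, 0.1, -3.4]
width: 53.4
grasp_force: 30.0
```

In the tool's units: 0.6 mm / 200 = 0.003, 0.5 mm / 200 = 0.0025.

```bash
python3 -m jog '[[0, 0, 0.003, 0, 0, 0], [0, 0, 0.0025, 0, 0, 0], [0, 0, 0, 0, 0, 0]]'
```

```text
t: 38.23
ee_pos: [618.1, -196.2, 81.3]
orientation: [-0.002, 3.141, -0.0]
ft_force: [-2.0, 0.0, 2.8]
width: 53.3
grasp_force: 30.0
```

Seated. Release, rise and back off for a final check.

In the tool's units: -38 mm / 200 = -0.19, 30 mm / 200 = 0.15.

```bash
python3 -m jog '[[0, 0, 0, 0, 0, 0], [0, 0, 0, 0, 0, 0], [0, 0, 0, 0, 0, 0], [0, 0, 0, 0, 0, 0], [0, 0, 0, 0, 0, 0]]' 88
python3 -m jog '[[0, 0, 0, 0, 0, 0], [0, 0, -0.04, 0, 0, 0], [0, 0, -0.14, 0, 0, 0], [0, 0, -0.19, 0, 0, 0], [0, 0, -0.19, 0, 0, 0]]'
python3 -m jog '[[0.05, 0, -0.1, 0, 0, 0], [0.15, 0, 0, 0, 0, 0], [0.15, 0, 0, 0, 0, 0], [0.15, 0, 0, 0, 0, 0], [0.15, 0, 0, 0, 0, 0]]'
python3 -m jog '[[0.15, 0, 0, 0, 0, 0], [0.1, 0, 0, 0, 0, 0], [0, 0, 0, 0, 0, 0], [0, 0, 0, 0, 0, 0], [0, 0, 0, 0, 0, 0]]'
python3 - <<'E'
from ortho import *
for n in('top','scene'):
    d=snap(n,n+'9');P=cloud(d).reshape(-1,3)
    for nm,x,y,r,a,b in(('bot',617,-196,40,125,165),('tim',441,205,40,64,90),('mill',449,-5,40,148,165),('jar',611,196,60,102,125),('tin',626,9,60,50,70)):
        q=P[(np.hypot(P[:,0]-x,P[:,1]-y)<r)&(P[:,2]>a)&(P[:,2]<b)]
        if len(q):print(n,nm,((q.max(0)+q.min(0))/2).round(1),len(q),(q.max(0)-q.min(0)).round())
cv2.imwrite('pics/f.png',d['img'][:,:,::-1])
E
```

```text
t: 38.65
ee_pos: [617.8, -196.1, 80.6]
orientation: [-0.002, 3.141, -0.0]
ft_force: [-0.3, -0.1, -0.5]
width: 83.2
grasp_force: 0.0
t: 39.07
ee_pos: [617.0, -195.8, 193.4]
orientation: [0.002, -3.139, -0.001]
ft_force: [0.3, -1.0, 0.6]
width: 87.9
grasp_force: 0.0
t: 39.48
ee_pos: [486.5, -196.1, 213.3]
orientation: [-0.002, 3.141, -0.001]
ft_force: [0.1, 0.1, 0.9]
width: 87.9
grasp_force: 0.0
t: 39.9
ee_pos: [439.2, -196.7, 213.4]
orientation: [-0.002, 3.14, -0.001]
ft_force: [-0.5, -1.2, 0.2]
width: 87.8
grasp_force: 0.0
top bot [ 619.3 -194.3  138.8] 163 [36. 37. 27.]
top tim [441.8 207.5  70.2] 70 [22. 22. 12.]
top mill [450.3  -4.8 153. ] 249 [42. 42. 10.]
top jar [611.6 196.  108.4] 430 [64. 60. 12.]
top tin [625.7  10.5  56.1] 553 [75. 73. 12.]
scene bot [ 627.4 -195.9  141.7] 8 [19.  7. 20.]
scene tim [442.  207.9  69.9] 66 [24. 26. 12.]
scene mill [449.5  -4.6 152.9] 239 [41. 43. 10.]
scene jar [610.4 195.9 108.6] 328 [65. 64. 13.]
```

View pics/f.png

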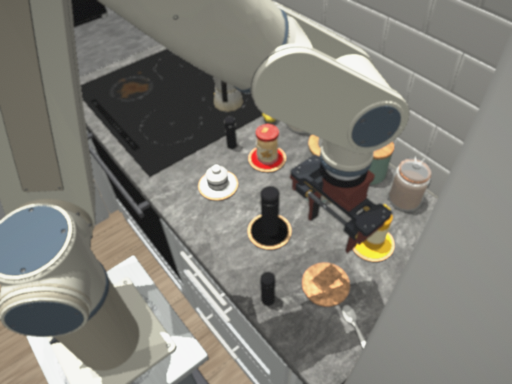

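The picture shows the jar on red (267,148), the timer on white (217,180), the mill on black (270,215) and the bottle on yellow (378,238). All are upright and within about 3 mm of centre, and the tin has not moved.

```bash
python3 -c "
from workcell import ticket
print(ticket.close_job())"
```

```text
the job is handed in; nothing more can be done
None
```

The job is handed in after about 40 s of robot time: the jar is on red, the bottle on yellow, the mill on black and the timer on white, each upright within about 3 mm of its coaster's centre by the cameras, and the tin has not moved; no verdict came back.

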